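# Hang the ring bracket on the slotted stand

## Robot

A 6-joint arm with a two-finger parallel gripper is mounted at the origin on the work surface. World frame = base frame: x ahead of the robot, y to its left, z up, the work surface at z = 0. Lengths are in mm, angles in rad, forces in N, time in s.
With the tool pointing down it reaches from about 275 to 1000 mm from the base axis. Payload 8.4 kg.
Tool frame: the origin (TCP) lies on the centre line of the jaws, within the pads' length; the fingertips stand 14 mm ahead of it and the grasp point (between the pads) lies 5 mm behind it; z points along the fingers, y is the line along which they close (so a half turn about z gives the same grasp; the last joint's range is limited). The gripper opens to 85 mm and grips with 20 to 120 N. Pads are 22 mm wide; open, the fingers measure 114 mm over their backs; the gripper's body (76 mm by 85 mm) begins 54 mm behind the grasp point. The pads swing forward as they close: fully open they stand 13 mm farther back than shut.
Start: joints at [1.338, 0.353, 1.633, -0, 1.155, -0.002], TCP at [142.971, 608.43, 245.281] pointing down, gripper open.
Joint ranges: [-2.63, 2.63], [-0.92, 2.1], [0.06, 2.66], [-1.3, 4.44], [0, 2.69], [-3.02, 3.02]. Speed limits (rad/s): [2.22, 2.22, 2.79, 3.14, 3.14, 3.14].

## Interface

Orientations are given as [roll, pitch, yaw] about the fixed x, y, z axes, in that order (R = Rz(yaw) Ry(pitch) Rx(roll)).
In Python, from rig import r gives the robot as it stands.
- The arm moves only by the tool step_arm, never from a script. Its argument "plan" is text: rows parted by semicolons, each of 7 numbers parted by spaces: the turn, a rotation vector about the world's x, y, z in degrees, then the shift along the world's x, y, z in mm, then the closure in counts, from 0 (fully open) to 255 (shut). In form: rx ry rz x y z hand; .... A call has 1 to 8 rows; each row is the pose to reach, as a shift and turn from the pose commanded when the call began; what a row does not reach only later rows make up. A row lasts 1/10 s, in which the tool goes at most 50 mm and 8.59 degrees, less where a joint would pass 70% of its speed; a pose out of reach is approached as far as the arm can. A call with a gripper value outside its range is refused whole. The fingers move at their own pace and stop on an object; "force" is the grip in N (left out, the last holds). Time passes only in rows, so rows that repeat a pose let the fingers close. It gives the time, the measured TCP pose, the force, the opening and the grip force at its end, in the units of the state.
- r.sense(): the state, without advancing time (a new reading comes with each control period).
- r.grab_frame(name): name is "side" or "top"; returns (picture, depth): 420x560x3 uint8, red, green, blue; 420x560 float32, mm along the optical axis (not along the pixel's ray), 0 where there is no reading.
- r.get_calibration(name): a dict with "K" (3x3 intrinsics, pixels), "world_from_camera" (4x4, takes a point from camera to world coordinates). Camera axes: x right, y down, z forward; pixel columns grow to the right and rows downward; lengths in mm; the calibration is good to about 2 mm. A picture is of the moment at which its call begins. get_calibration takes no time and is no camera call.
- r.sign_off(): hands the job in; it is judged then, once.
The state is a dict: "clock": time; "qpos": joint angles; "qvel": joint speeds; "joint_efforts": joint torques, N m; "eef_pos": TCP position; "tcp_rot": TCP orientation; "contact_force": force on the tool from outside, world axes, zero at the start; "wrist_torque": the same for the moment, N m; "opening": opening from 0.0 (shut) to 1.0 (fully open); "grasp_force": force on a finger pad.
Only numpy, scipy, OpenCV 4.12 (cv2) and the standard library are available. Lean on these libraries where they do the work, as an engineer would, in place of code of your own. Each camera call takes 0.05 s, during which the arm holds its last target. There are 200 camera calls.

## Task

Pick up the aluminium ring bracket, push its two hook tabs straight into the two slots of the stand's upright strip until its plate is flush, then press it down past the sprung rollers until the tabs are fully engaged and the little plunger below is pushed in; let go and leave it hanging there. The strip has been clamped somewhat above its lowest setting, so feel for the slots and push gently, without forcing it; leave the other things on the bench where they are.

Things in the scene. Friction and masses are not known exactly. Their poses are not given: they have to be found in the camera images.
- bracket: Loose aluminium ring bracket, about 0.3 kg, standing upright on the bench. Origin: middle of the lower edge of its plate's back face; x axis from the plate out to the ring, z up. Plate: x 0 to 5 mm, 26 mm wide in y, 92 mm tall. Two round bumps on its side edges at z 30 mm reach out to y = +-18 mm. Below the rib: web x 5 to 27 mm, arm z 0 to 10 mm. Centre of mass at about x 35, z 50 mm.
- rib (a point): Where to pinch the bracket from above, closing along the bracket's y: the middle of its upright grip rib, 12 mm thick in y, x 5 to 51 mm, z 60 to 100 mm in the bracket's frame; this point is at x 30, z 82 mm.
- ring (a point): Centre of the bracket's ring, 82 mm outside diameter, 10 mm thick, lying flat at bracket x 98 mm, z 0 to 10 mm.
- tab_low (a point): Tip of the bracket's lower hook tab, at bracket x -14, y 0, z 16 mm. Neck: x 0 to -7, z 18 to 28 mm. Hook: x -7 to -11, 6 mm thick in y, 24 mm tall, z 4 to 28 mm (14 mm below the neck's underside). The last 3 mm are thinned to 3.4 mm, z 5.5 to 26.5 mm.
- tab_high (a point): Tip of the bracket's upper hook tab, the same 40 mm higher: neck z 58 to 68 mm, hook z 44 to 68 mm, in the bracket's frame.
- stand: Fixed grey stand with an upright steel strip, 60 mm wide, 5 mm thick. Origin: on the bench below the middle of the strip's front face; x axis out of that face, z up. Base plate 130 x 130 x 12 mm, x -80 to +50 mm. Open channel behind the strip: 40 mm of room for hooks. The strip with its slots, rollers and plunger is clamped 4 to 22 mm above its lowest setting; how much is not measured.
- seat (a point): Place of the seated bracket's origin if the strip stood at its lowest setting: on its face, 48 mm above the bench; the true seat is 4 to 22 mm higher. Seated, the bracket's axes are parallel to the stand's. Tabs enter with the bracket 14 to 17 mm above its true seat (best 15.5); then it goes down 15.5 mm until the necks rest on the slots. Contact forces on the stand over 60 N in all are forcing.
- slot_high (a point): Middle of the upper slot's mouth at the strip's lowest setting, 119.5 mm above the bench (truly 4 to 22 mm higher). Slots 9 mm wide, 27 mm tall, the lower one 40 mm below; strip top 22.5 mm above this point. Two sprung rollers, 8 mm diameter, one each side of the plate, 36 mm above the true seat, yield to the plate's bumps on the way down at a push of about 8 to 14 N in all, then snap over them and hold the bracket down.
- plunger (a joint): Small brass spring plunger, 6 mm diameter, upright on a ledge low on the strip, under the plate: 0 when free, grows in m as it is pressed down; about 0.004 when the bracket is fully seated.
- cup: Bystander: open aluminium cup, 60 mm diameter, 75 mm tall; origin at its underside centre.
- weight: Bystander: brass weight with a knob, 36 mm diameter, 55 mm tall; origin at its underside centre.
- caliper: Bystander: steel caliper lying flat, 200 mm long, 13 mm thick; origin under its black head.
Things that resemble listed ones, but are neither listed nor needed, are in the scene too. Leave any red look-alike of the bracket alone. Several things look just like the stand: the one meant starts farthest to the robot's right.

How it is judged (in metres and radians):
On the way, in this order (a step that is already met when the one before it is completed fails the run):
1. the bracket is lifted clear of the bench (height (world z) of bracket above 0.03 m), for 0.2 s.
2. the bracket's tabs are in the slots, its plate flush with the strip within 4 mm (x of bracket in the frame of stand between -0.004 and 0.004 m and y of bracket in the frame of stand between -0.004 and 0.004 m and angle between the x axis of bracket and the x axis of stand, either way round below 0.12 rad), for 0.1 s.
At the end, for the whole second after the job is handed in: The bracket hangs on the strip: plate flush within 3 mm, centred within 4 mm, upright and square within 0.08 rad, its underside 47 to 73 mm above the bench, the plunger pressed in by more than 2.8 mm, at rest and released (value of joint plunger above 0.0028 m and x of bracket in the frame of stand between -0.003 and 0.003 m and y of bracket in the frame of stand between -0.004 and 0.004 m and z of bracket in the frame of stand between 0.047 and 0.073 m and angle between the x axis of bracket and the x axis of stand, either way round below 0.08 rad and angle between bracket's own z axis and vertical below 0.08 rad and linear speed of bracket below 0.02 m/s); the robot touches nothing.
It fails at once if the bracket is forced: contact forces between bracket and stand add up to more than 60 N (contact force between bracket and stand above 60 N).
It fails at once if a bystander (cup, weight, caliper) is moved more than 25 mm or knocked over (distance of any of cup, weight, caliper from where it was at the start of the episode above 0.025 m or angle between any of cup, weight's own z axis and vertical above 0.5 rad).
It also fails if it takes over 64 s, if anything falls off the work surface, if the arm or the gripper's body presses on something with over 40 N, if the wrist force passes 120 N, or if a joint passes its speed limit or range.

## Working session

There is one attempt and no reset: what is moved stays moved. The work goes in short steps, Python scripts to look and compute and a tool call to move; the robot and the scene stay as the last step left them, time stands still between calls to the robot, and variables do not carry over. Pictures are saved under pics/ and viewed, at most 10 in all, crops included, and the job is handed in when it is done.

Besides the shell and the picture viewer there is one more tool, called after ">>>" as name(argument=value, ...) on one line, values as JSON. step_arm: Moves the arm, as the interface text tells. Its arguments: {"type":"object","properties":{"plan":{"type":"string"},"force":{"type":"number"}},"required":["plan"]}

```bash
mkdir -p pics; ls; python3 - <<'E'
from rig import r
import cv2,numpy as np
for n in("side","top"):
    p,d=r.grab_frame(n);np.savez(f"pics/{n}0.npz",p=p,d=d);cv2.imwrite(f"pics/{n}0.png",p[:,:,::-1])
    c=r.get_calibration(n);print(n,np.round(c["K"],1).tolist(),np.round(c["world_from_camera"],3).tolist())
print(r.sense())
E
```

```text
pics
side [[499.8, 0.0, 278.0], [0.0, 499.8, 206.7], [0.0, 0.0, 1.0]] [[0.815, -0.33, 0.477, 53.943], [-0.58, -0.489, 0.652, -675.027], [0.018, -0.808, -0.589, 749.648], [0.0, 0.0, 0.0, 1.0]]
top [[399.8, 0.0, 286.0], [0.0, 399.8, 211.6], [0.0, 0.0, 1.0]] [[0.013, -0.982, 0.187, 452.313], [-1.0, -0.009, 0.024, 41.306], [-0.022, -0.187, -0.982, 843.385], [0.0, 0.0, 0.0, 1.0]]
{'clock': 0.1, 'qpos': array([ 1.33760281e+00,  3.53573534e-01,  1.63408192e+00,  1.31543032e-06,
        1.15520908e+00, -2.36936493e-03]), 'qvel': array([-0.0011073 , -0.00052922, -0.00116089,  0.00113102,  0.00032336,
        0.00085813]), 'joint_efforts': array([ 2.33251187e-03, -6.06352973e+01, -3.42815673e+01,  5.80533901e-05,
        4.05302300e-03, -1.48387210e-05]), 'eef_pos': array([142.87004998, 608.01422668, 244.63061321]), 'tcp_rot': array([-3.14032078e+00, -4.21632849e-06,  2.91076797e+00]), 'contact_force': array([0.26361206, 0.6592595 , 0.23715941]), 'wrist_torque': array([ 0.00172594, -0.04324145,  0.00962381]), 'grasp_force': 0.0, 'opening': 1.0017599972822997}
```

View pics/side0.png

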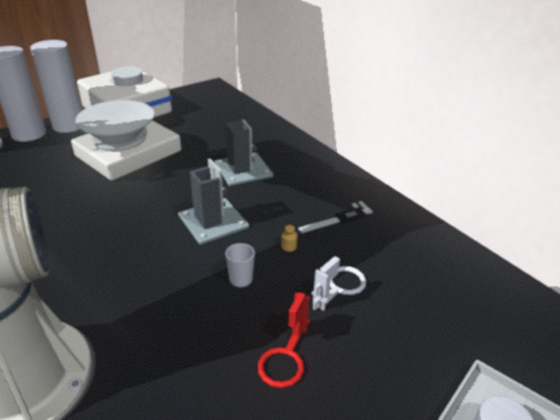

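View pics/top0.png

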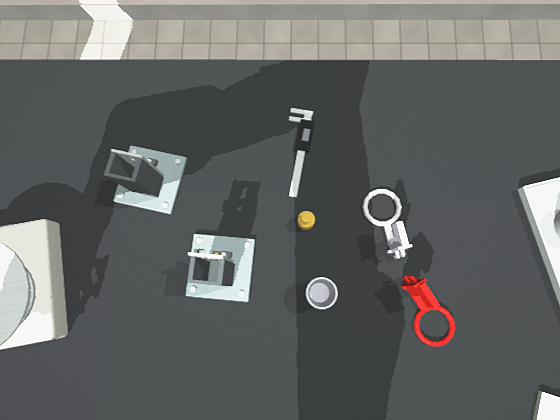

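The top view shows these candidates:
- **Bracket:** the aluminium one has its ring at (382,207) and plate at (398,245). The red look-alike at (428,312) is rejected.
- **Stand:** there is one at (220,268) and one at (148,180). World y falls as the column grows, so (220,268) is farthest right and is the one I want.

The side view agrees: bracket (335,282), red (290,340), stands (210,200) and (242,150). I'll check the choice in one close crop and measure.

```bash
cat > h.py <<'E'
import numpy as np,cv2
from rig import r
def cloud(n,d):
    c=r.get_calibration(n);K=np.array(c["K"]);T=np.array(c["world_from_camera"])
    v,u=np.mgrid[:d.shape[0],:d.shape[1]]
    P=np.stack([(u-K[0,2])/K[0,0]*d,(v-K[1,2])/K[1,1]*d,d],-1)@T[:3,:3].T+T[:3,3]
    P[d==0]=np.nan
    return P
E
python3 - <<'E'
from h import *
t=np.load("pics/top0.npz");s=np.load("pics/side0.npz")
a=cv2.resize(t['p'][180:310,180:450],None,fx=2.9,fy=2.9,interpolation=2)
b=cv2.resize(s['p'][150:310,170:380],None,fx=1.3,fy=1.3,interpolation=2)
im=np.zeros((a.shape[0]+b.shape[0],max(a.shape[1],b.shape[1]),3),np.uint8);im[:a.shape[0],:a.shape[1]]=a;im[a.shape[0]:,:b.shape[1]]=b
cv2.imwrite("pics/crop.png",im[:600,:800,::-1])
for n,f,bb,ss in(("top",t,(185,262,360,412),(230,305,182,262)),("side",s,(255,312,308,372),(155,243,175,250))):
    P=cloud(n,f['d']);p=f['p'].astype(int)
    red=(p[...,0]-p[...,1]>60)
    def sel(q): return P[q[0]:q[1],q[2]:q[3]][~red[q[0]:q[1],q[2]:q[3]]]
    B=sel(bb);B=B[B[:,2]>4]
    print(n,"br zmax",np.nanpercentile(B[:,2],[50,90,99,100]))
    top=B[(B[:,2]>88)];print(" rib top",len(top),top.mean(0),cv2.minAreaRect(top[:,:2].astype(np.float32)))
    R=B[(B[:,2]<16)];rm=cv2.minEnclosingCircle(R[:,:2].astype(np.float32));print(" ring",rm,R.mean(0))
    S=sel(ss);S=S[S[:,2]>6]
    base=S[(S[:,2]<18)];print(" base",len(base),np.median(base[:,2]),cv2.minAreaRect(base[:,:2].astype(np.float32)))
    print(" stand z hist",np.histogram(S[:,2],np.arange(0,190,10))[0])
    st=S[S[:,2]>125];print(" strip",st.shape,np.percentile(st[:,2],[50,90,99]),cv2.minAreaRect(st[:,:2].astype(np.float32)))
E
```

```text
top br zmax [ 11.94359927 100.35083453 102.88305199 104.15520638]
 rib top 243 [ 551.32632537 -156.14004843   98.38736103] ((553.1388549804688, -160.63818359375), (51.49428176879883, 26.348360061645508), 4.273913860321045)
 ring ((590.7027587890625, -148.17489624023438), 83.97055053710938) [ 610.12376221 -142.36485915    9.62244078]
 base 2676 13.357062625116782 ((493.9017028808594, 198.40513610839844), (132.04750061035156, 130.18045043945312), 85.52410125732422)
 stand z hist [  43 2647   41   40   46   78   53   58   57   64  145   76   65  112
  317   44   71    0]
 strip (576, 3) [141.44594828 160.42713768 162.63574567] ((483.12518310546875, 198.13674926757812), (60.64592742919922, 51.35062026977539), 85.45005798339844)
side br zmax [ 40.19482287  96.53491459 100.21313457 101.51465974]
 rib top 204 [ 549.96218123 -163.14893825   95.76645212] ((553.6607666015625, -163.67477416992188), (53.76451110839844, 24.436046600341797), 5.384711265563965)
 ring ((587.9060668945312, -149.5972137451172), 75.76810455322266) [ 605.93451283 -156.51751765    8.03304633]
 base 1686 10.862664222496903 ((547.9746704101562, 275.7840881347656), (376.7216491699219, 172.6320343017578), 56.556243896484375)
 stand z hist [ 524 1194  160  167  172  176  145  103  109  122  143  156  180  269
   65   63    2    0]
 strip (488, 3) [137.55134124 154.15338574 159.47384663] ((482.26995849609375, 194.545166015625), (66.15680694580078, 53.1982307434082), 85.53089904785156)
```

View pics/crop.png

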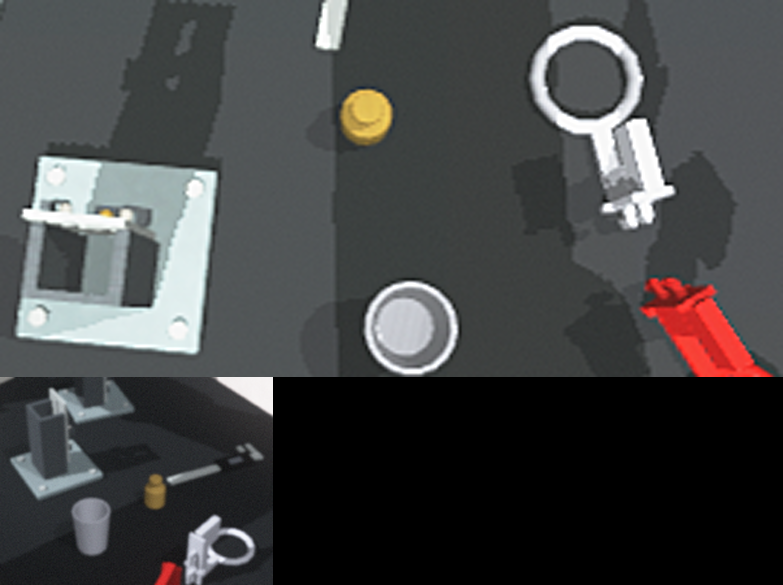

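The crop confirms the choice: aluminium bracket with its ring at crop (585,80), rib (640,150) and tabs (630,215). The stand has its strip at crop (85,215), with rollers and the brass plunger on its +x side. I'll refine the ring centre, rib, strip top and base, using both views.

```bash
python3 - <<'E'
from h import *
def ck(P,u,v,w):
    pass
for n,bb,ss in(("top",(180,262,355,415),(230,305,182,262)),("side",(255,312,308,372),(150,243,175,250))):
    f=np.load(f"pics/{n}0.npz");P=cloud(n,f['d']);p=f['p'].astype(int);red=(p[...,0]-p[...,1]>60)
    m=np.zeros(red.shape,bool);m[bb[0]:bb[1],bb[2]:bb[3]]=1;m&=~red
    for lo in(95,97):
        Q=P[m&(P[...,2]>lo)];print(n,"rib>",lo,len(Q),np.median(Q,0).round(1),cv2.minAreaRect(Q[:,:2].astype(np.float32)))
    # ring: bright, low; cast rays onto z=10
    g=m&(p.min(-1)>110)&(P[...,2]<20)
    c=r.get_calibration(n);K=np.array(c["K"]);T=np.array(c["world_from_camera"])
    k,l,st,ce=cv2.connectedComponentsWithStats(g.astype(np.uint8));i=1+st[1:,4].argmax();print(" comp",st[i])
    v,u=np.where(l==i);ray=np.stack([(u-K[0,2])/K[0,0],(v-K[1,2])/K[1,1],u*0+1.],-1)@T[:3,:3].T
    X=T[:3,3]+ray*((9-T[2,3])/ray[:,2])[:,None]
    from scipy.optimize import least_squares
    X=X[X[:,0]>np.median(P[m&(P[...,2]>95)],0)[0]+28]
    q=least_squares(lambda a:np.hypot(*(X[:,:2]-a[:2]).T)-a[2],[615,-145,36],loss='soft_l1').x;print(" ring",q,len(X),"from depth z",np.nanmedian(P[l==i][:,2]))
    m=np.zeros(red.shape,bool);m[ss[0]:ss[1],ss[2]:ss[3]]=1
    for lo in (148,154,157):
        Q=P[m&(P[...,2]>lo)&(abs(P[...,1]-198)<45)];print(" strip>",lo,len(Q),np.percentile(Q[:,2],[10,50,90]).round(1),cv2.minAreaRect(Q[:,:2].astype(np.float32)))
    if n=="top":
        v,u=np.where(m&(P[...,2]>148));
        for o in zip(u[::4],v[::4],P[v,u].round(0)[::4].tolist()):print(o[0],o[1],o[2],end=' ')
E
```

```text
top rib> 95 182 [ 555.1 -155.7  100.8] ((553.5652465820312, -157.3338165283203), (50.27671432495117, 19.420440673828125), 4.843212604522705)
top rib> 97 171 [ 555.3 -156.   100.9] ((555.7777709960938, -156.20672607421875), (46.662986755371094, 12.740882873535156), 12.424729347229004)
 comp [363 189  39  56 647]
 ring [ 623.34126047 -141.02062172   35.56774195] 539 from depth z 10.05404446203113
 strip> 148 118 [157.1 160.4 161.9] ((506.2221374511719, 196.11805725097656), (59.550907135009766, 4.997903823852539), 85.59239196777344)
 strip> 154 111 [158.4 160.5 161.9] ((506.2268981933594, 195.94081115722656), (59.19625473022461, 4.944567680358887), 85.4506607055664)
 strip> 157 106 [159.1 160.6 161.9] ((506.23583984375, 195.94107055664062), (59.19748306274414, 4.931365489959717), 85.4019546508789)
188 252 [510.0, 225.0, 160.0] 192 252 [510.0, 218.0, 163.0] 191 253 [509.0, 219.0, 163.0] 195 253 [509.0, 213.0, 160.0] 199 253 [509.0, 206.0, 160.0] 203 253 [509.0, 199.0, 161.0] 191 254 [507.0, 220.0, 160.0] 195 254 [507.0, 213.0, 161.0] 199 254 [507.0, 206.0, 160.0] 203 254 [507.0, 200.0, 1
[... 714 characters left out ...]
233901977539), 13.897462844848633)
side rib> 97 110 [ 553.7 -161.    98.9] ((554.9507446289062, -161.12428283691406), (49.607147216796875, 13.541869163513184), 13.615228652954102)
 comp [313 266  53  44 513]
 ring [ 622.40196188 -148.80605724   34.91992956] 363 from depth z 7.3345266191836345
 strip> 148 76 [149.8 156.5 159. ] ((505.4025573730469, 192.05430603027344), (62.63494110107422, 6.685568809509277), 85.53089904785156)
 strip> 154 51 [155.1 157.7 159.4] ((505.4025573730469, 192.05430603027344), (62.63494110107422, 6.685568809509277), 85.53089904785156)
 strip> 157 36 [157.2 158.4 159.8] ((506.0509033203125, 192.00880432128906), (62.68716049194336, 5.804352283477783), 84.8017349243164)
```

Measured from both views, which agree to about 4 mm:

| Item | Result | Check |
|---|---|---|
| Rib centre | (555, -158.5), yaw about 12.8° | rib-to-ring distance 69.5 mm, should be 70 |
| Strip face | (508.5, 194), yaw about -4.5° | base and strip top agree |
| Strip top | z about 159.5 | about 17.5 mm above lowest, so seat z is about 65.5 and entry about 81 |

Now moving to above the rib.

>>> step_arm(plan="0 0 26 414 -767 -40 0;0 0 26 414 -767 -40 0;0 0 26 414 -767 -40 0;0 0 26 414 -767 -40 0;0 0 26 414 -767 -40 0;0 0 26 414 -767 -40 0;0 0 26 414 -767 -40 0;0 0 26 414 -767 -40 0", force=40)

```text
clock: 0.9
eef_pos: [333.0, 255.3, 226.9]
tcp_rot: [3.142, 0.0, -2.918]
contact_force: [1.6, -0.2, 0.3]
opening: 1.001
grasp_force: 0.0
```

>>> step_arm(plan="0 0 0 224 -413 -67 0;0 0 0 224 -413 -67 0;0 0 0 224 -413 -67 0;0 0 0 224 -413 -67 0;0 0 0 224 -413 -67 0;0 0 0 224 -413 -67 0;0 0 0 224 -413 -67 0;0 0 0 224 -413 -67 0")

```text
clock: 1.7
eef_pos: [521.8, -93.1, 170.0]
tcp_rot: [3.141, -0.0, -2.919]
contact_force: [0.8, 1.3, 0.4]
opening: 1.002
grasp_force: 0.0
```

>>> step_arm(plan="0 0 0 40 -70 -10 0;0 0 0 40 -70 -10 0;0 0 0 40 -70 -10 0")

```text
clock: 2.0
eef_pos: [562.8, -164.3, 159.6]
tcp_rot: [-3.141, 0.0, -2.922]
contact_force: [-0.1, 0.7, -0.2]
opening: 1.004
grasp_force: 0.0
```

>>> step_arm(plan="0 0 0 -6 6 -40 0;0 0 0 -6 6 -75 0;0 0 0 -6 6 -82 0;0 0 0 -6 6 -82 0;0 0 0 -6 6 -82 120;0 0 0 -6 6 -82 180")

```text
clock: 2.6
eef_pos: [556.6, -155.1, 80.3]
tcp_rot: [-3.14, 0.002, -2.918]
contact_force: [-1.3, 0.8, 0.0]
opening: 0.691
grasp_force: 0.0
```

```bash
python3 - <<'E'
from h import *
p,d=r.grab_frame("side");cv2.imwrite("pics/g1.png",cv2.resize(p[200:330,250:430],None,fx=4,fy=4,interpolation=2)[:,:,::-1])
E
```

```text
(no output)
```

View pics/g1.png

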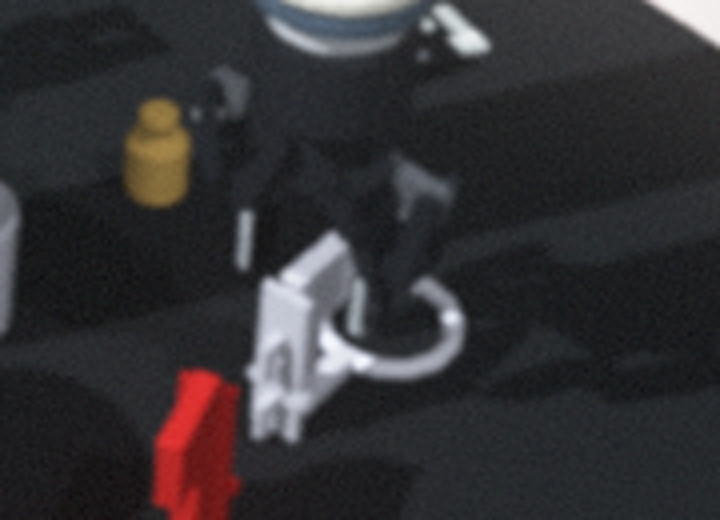

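The crop shows the fingers at (245,240) and (357,305) on either side of the rib at (320,265), which sits a bit toward the -y finger. I'll shift slightly and close.

>>> step_arm(plan="0 0 0 1 -4 -2 180;0 0 0 1 -4 -2 220;0 0 0 1 -4 -2 255;0 0 0 1 -4 -2 255;0 0 0 1 -4 -2 255;0 0 0 1 -4 -2 255;0 0 0 1 -4 -2 255", force=60)

```text
clock: 3.35
eef_pos: [556.8, -159.2, 77.0]
tcp_rot: [-3.141, 0.001, -2.919]
contact_force: [-0.4, -1.4, 5.4]
opening: 0.135
grasp_force: 59.4
```

>>> step_arm(plan="0 0 0 0 0 40 255;0 0 0 0 0 80 255;0 0 0 0 0 120 255;0 0 -4 10 40 120 255;0 0 -8 20 88 120 255;0 0 -12 30 136 120 255;0 0 -17 41 184 120 255;0 0 -17 41 230 120 255")

```text
clock: 4.15
eef_pos: [597.8, 73.3, 196.0]
tcp_rot: [3.141, -0.0, 3.065]
contact_force: [0.6, 0.0, -3.2]
opening: 0.131
grasp_force: 59.4
```

>>> step_arm(plan="0 0 0 0 45 0 255;0 0 0 0 90 -10 255;0 0 0 0 116 -25 255;0 0 0 0 116 -39 255;0 0 0 0 116 -39 255;0 0 0 0 116 -39 255")

```text
clock: 4.75
eef_pos: [596.8, 186.1, 156.9]
tcp_rot: [-3.141, -0.002, 3.067]
contact_force: [-0.5, -0.7, -2.6]
opening: 0.132
grasp_force: 59.5
```

```bash
python3 - <<'E'
from h import *
s=r.sense();print(s['eef_pos'],s['tcp_rot'],s['contact_force'])
for n in("side","top"):
    p,d=r.grab_frame(n);np.savez(f"pics/{n}1.npz",p=p,d=d)
    if n=="side": a=cv2.resize(p[100:240,170:330],None,fx=2.5,fy=2.5,interpolation=2)
    else: b=cv2.resize(p[180:310,150:300],None,fx=2.6,fy=2.6,interpolation=2)
im=np.zeros((max(a.shape[0],b.shape[0]),a.shape[1]+b.shape[1],3),np.uint8);im[:a.shape[0],:a.shape[1]]=a;im[:b.shape[0],a.shape[1]:]=b
cv2.imwrite("pics/c1.png",im[:,:,::-1])
E
```

```text
[596.83381108 186.14377703 156.92168529] [-3.14067805e+00 -1.69372354e-03  3.06745915e+00] [-0.52538994 -0.69959069 -2.60921969]
```

View pics/c1.png

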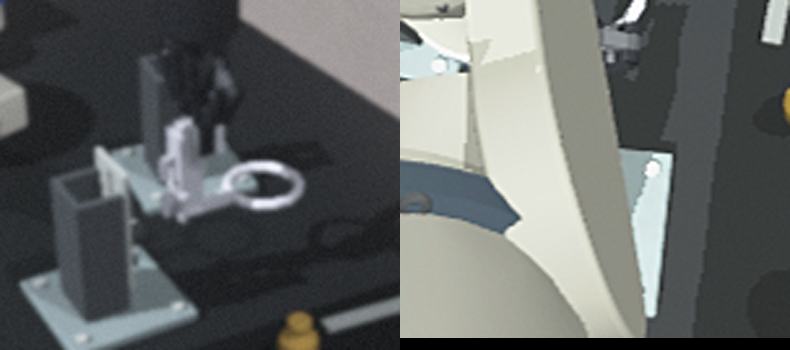

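The bracket is held level in front of the right stand: plate at (180,165), strip at (110,190). The arm blocks the top view. I'll measure bracket against strip in the side view alone, so the calibration bias cancels.

```bash
python3 - <<'E'
from h import *
f=np.load("pics/side1.npz");P=cloud("side",f['d']);p=f['p'].astype(int)
th=np.deg2rad(-4.4);ex=np.array([np.cos(th),np.sin(th),0]);ey=np.array([-np.sin(th),np.cos(th),0])
O=np.array([508.5,194,0]);L=np.stack([(P-O)@ex,(P-O)@ey,P[...,2]],-1)
reg=np.zeros(p.shape[:2],bool);reg[130:195,200:300]=1
br=p.min(-1)>120
A=L[reg&br&(L[...,0]>40)&(L[...,0]<130)&(abs(L[...,1])<40)]
print(len(A),np.percentile(A[:,2],[1,50,99]))
R=A[(A[:,2]>176)];print("rib top",len(R),np.median(R,0),cv2.minAreaRect(R[:,:2].astype(np.float32)))
pl=A[(A[:,0]<75)&(A[:,2]>120)&(A[:,2]<176)];print("plate xy pct",len(pl),np.percentile(pl,[2,10,50,90,98],axis=0).round(1).tolist())
rg=A[(A[:,2]<100)];print("ringz",np.median(rg[:,2]))
reg[:]=0;reg[150:243,175:250]=1
S=L[reg&(L[...,0]<12)&(L[...,0]>-15)&(abs(L[...,1])<45)&(L[...,2]>148)]
print("strip",len(S),np.percentile(S,[2,10,50,90,98],axis=0).round(1).tolist(),cv2.minAreaRect(S[S[:,2]>153][:,:2].astype(np.float32)))
# ring circle vs expected
g=(p.min(-1)>120)&(L[...,2]<110)&(L[...,2]>70)&(L[...,0]>110)&(L[...,0]<230)&(abs(L[...,1])<60)
X=L[g];from scipy.optimize import least_squares
q=least_squares(lambda a:np.hypot(*(X[:,:2]-a[:2]).T)-a[2],[158,0,36],loss='soft_l1').x;print("ring",q,np.median(X[:,2]))
E
```

```text
569 [ 80.0023105  114.82030835 179.27339777]
rib top 29 [ 71.63390288  -3.86859679 178.22178511] ((71.95724487304688, -0.9183883666992188), (17.521137237548828, 16.09388542175293), 68.96178436279297)
plate xy pct 193 [[47.4, -16.5, 121.7], [51.5, -14.5, 125.1], [61.2, -6.1, 145.2], [69.2, 4.0, 170.8], [74.2, 8.6, 173.7]]
ringz 87.85148508819532
strip 77 [[-6.3, -32.1, 148.7], [-5.6, -29.6, 149.7], [-3.8, -6.0, 156.2], [-0.5, 20.9, 159.3], [0.2, 27.9, 160.3]] ((-2.8905696868896484, -0.20171737670898438), (65.5979995727539, 7.697839260101318), 88.53075408935547)
ring [156.38524869  -4.69540259  35.70500938] 86.663698346856
```

>>> step_arm(plan="0 0 -0.2 -10 1.8 1.5 255;0 0 -0.2 -25 2.9 1.5 255;0 0 -0.2 -35 3.7 1.5 255;0 0 -0.2 -38 3.9 1.5 255;0 0 -0.2 -40 4.1 1.5 255;0 0 -0.2 -40 4.1 1.5 255")

```text
clock: 5.45
eef_pos: [557.6, 191.2, 159.3]
tcp_rot: [3.141, 0.001, 3.064]
contact_force: [0.0, -0.5, -2.2]
opening: 0.131
grasp_force: 59.6
```

>>> step_arm(plan="0 0 0 -1 0.1 0 255;0 0 0 -2 0.2 0 255;0 0 0 -3 0.2 0 255;0 0 0 -4 0.3 0 255;0 0 0 -5 0.4 0 255;0 0 0 -6 0.5 0 255")

```text
clock: 6.05
eef_pos: [551.3, 191.7, 159.0]
tcp_rot: [3.142, -0.0, 3.064]
contact_force: [-0.4, -0.4, -3.0]
opening: 0.136
grasp_force: 59.6
```

>>> step_arm(plan="0 0 0 -1 0.1 0 255;0 0 0 -2 0.2 0 255;0 0 0 -3 0.2 0 255;0 0 0 -3 0.2 0 255")

```text
clock: 6.45
eef_pos: [548.2, 191.9, 159.0]
tcp_rot: [-3.142, -0.0, 3.064]
contact_force: [0.2, -1.1, -2.5]
opening: 0.131
grasp_force: 59.6
```

>>> step_arm(plan="0 0 0 -1 0.1 0 255;0 0 0 -2 0.2 0 255;0 0 0 -3 0.2 0 255;0 0 0 -3 0.2 0 255")

```text
clock: 6.85
eef_pos: [545.2, 192.1, 159.0]
tcp_rot: [-3.142, -0.0, 3.064]
contact_force: [0.0, 0.3, -2.3]
opening: 0.134
grasp_force: 59.6
```

>>> step_arm(plan="0 0 0 -1 0.1 0 255;0 0 0 -2 0.2 0 255;0 0 0 -3 0.2 0 255;0 0 0 -3 0.2 0 255")

```text
clock: 7.25
eef_pos: [542.2, 192.3, 159.0]
tcp_rot: [-3.142, -0.0, 3.064]
contact_force: [0.2, -0.0, -2.1]
opening: 0.135
grasp_force: 59.6
```

>>> step_arm(plan="0 0 0 -1 0.1 0 255;0 0 0 -2 0.2 0 255;0 0 0 -2 0.2 0 255")

```text
clock: 7.55
eef_pos: [540.2, 192.5, 159.0]
tcp_rot: [-3.142, -0.0, 3.064]
contact_force: [-0.3, 0.9, -2.4]
opening: 0.129
grasp_force: 59.6
```

>>> step_arm(plan="0 0 0 -1 0.1 0 255;0 0 0 -1 0.1 0 255")

```text
clock: 7.75
eef_pos: [539.2, 192.6, 159.0]
tcp_rot: [-3.142, -0.0, 3.064]
contact_force: [0.6, -0.4, -3.2]
opening: 0.133
grasp_force: 59.6
```

>>> step_arm(plan="0 0 0 -1 0.1 0 255;0 0 0 -1 0.1 0 255")

```text
clock: 7.95
eef_pos: [538.3, 192.7, 159.0]
tcp_rot: [-3.142, -0.0, 3.064]
contact_force: [-0.2, 0.2, -2.2]
opening: 0.13
grasp_force: 59.6
```

```bash
python3 - <<'E'
from h import *
p,d=r.grab_frame("side");np.savez("pics/side2.npz",p=p,d=d)
cv2.imwrite("pics/c2.png",cv2.resize(p[130:240,165:295],None,fx=5,fy=5,interpolation=2)[:,:,::-1])
E
```

```text
(no output)
```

View pics/c2.png

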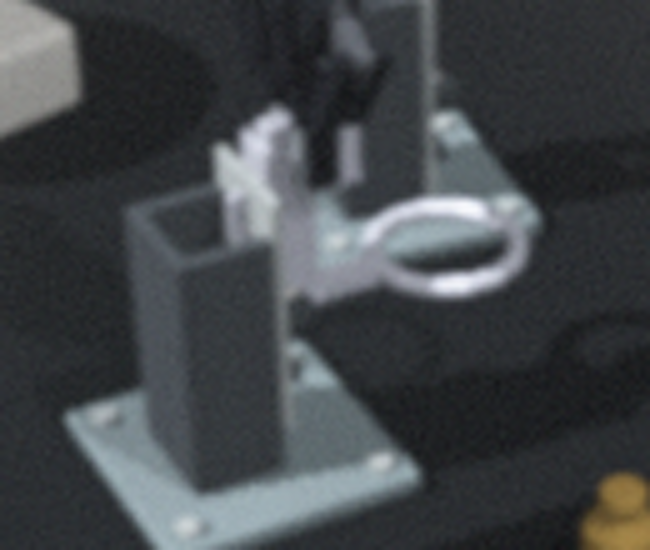

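The upper tab shows inside the channel behind the strip at (235,220), so the tabs are in the slots with no contact force. I'll ease on until the plate touches.

>>> step_arm(plan="0 0 0 -1 0.1 0 255;0 0 0 -1 0.1 0 255")

```text
clock: 8.2
eef_pos: [537.3, 192.8, 159.0]
tcp_rot: [-3.142, -0.0, 3.064]
contact_force: [1.2, -0.2, -3.4]
opening: 0.133
grasp_force: 59.6
```

>>> step_arm(plan="0 0 0 -1 0.1 0 255;0 0 0 -1 0.1 0 255")

```text
clock: 8.4
eef_pos: [536.8, 192.9, 159.1]
tcp_rot: [3.141, 0.001, 3.064]
contact_force: [2.6, -1.5, -3.2]
opening: 0.133
grasp_force: 59.5
```

>>> step_arm(plan="0 0 0 -0.7 0.1 0 255;0 0 0 -0.7 0.1 0 255")

```text
clock: 8.6
eef_pos: [536.8, 192.9, 159.2]
tcp_rot: [3.141, 0.002, 3.065]
contact_force: [4.6, -1.4, -5.4]
opening: 0.134
grasp_force: 59.3
```

Plate flush: the TCP stopped at x 536.8 with 4.6 N. I'll relax slightly and press down.

>>> step_arm(plan="0 0 0 0.7 0 -1 255;0 0 0 0.7 0 -2 255;0 0 0 0.7 0 -3 255;0 0 0 0.7 0 -3 255")

```text
clock: 9.0
eef_pos: [536.8, 193.0, 156.1]
tcp_rot: [3.141, 0.001, 3.064]
contact_force: [4.8, -2.5, -2.0]
opening: 0.136
grasp_force: 59.7
```

>>> step_arm(plan="0 0 0 0 0 -1 255;0 0 0 0 0 -2 255;0 0 0 0 0 -2 255")

```text
clock: 9.3
eef_pos: [536.8, 193.0, 154.2]
tcp_rot: [3.141, 0.001, 3.064]
contact_force: [4.2, -2.4, 1.1]
opening: 0.135
grasp_force: 60.1
```

>>> step_arm(plan="0 0 0 0.3 -0.4 -1 255;0 0 0 0.3 -0.4 -2 255;0 0 0 0.3 -0.4 -2 255")

```text
clock: 9.6
eef_pos: [536.8, 192.5, 152.1]
tcp_rot: [-3.141, 0.0, 3.064]
contact_force: [3.5, -4.2, 3.6]
opening: 0.135
grasp_force: 60.5
```

>>> step_arm(plan="0 0 0 0 0 -1 255;0 0 0 0 0 -2 255;0 0 0 0 0 -2 255")

```text
clock: 9.9
eef_pos: [536.8, 192.8, 149.9]
tcp_rot: [3.141, 0.0, 3.064]
contact_force: [4.6, -0.5, 2.4]
opening: 0.134
grasp_force: 60.3
```

>>> step_arm(plan="0 0 0 0.2 0 -1 255;0 0 0 0.2 0 -2 255;0 0 0 0.2 0 -2 255")

```text
clock: 10.2
eef_pos: [536.8, 192.6, 147.6]
tcp_rot: [-3.142, -0.0, 3.064]
contact_force: [5.0, -1.3, -1.9]
opening: 0.133
grasp_force: 59.7
```

>>> step_arm(plan="0 0 0 0 0 -1 255;0 0 0 0 0 -2 255;0 0 0 0 0 -2 255")

```text
clock: 10.5
eef_pos: [536.8, 192.5, 145.6]
tcp_rot: [-3.141, -0.0, 3.064]
contact_force: [5.3, -0.8, -4.4]
opening: 0.133
grasp_force: 59.4
```

>>> step_arm(plan="0 0 0 0.3 0 -1 255;0 0 0 0.3 0 -1.5 255;0 0 0 0.3 0 -1.5 255")

```text
clock: 10.8
eef_pos: [536.7, 192.5, 144.0]
tcp_rot: [-3.141, -0.001, 3.064]
contact_force: [3.5, 0.0, -6.1]
opening: 0.132
grasp_force: 59.1
```

>>> step_arm(plan="0 0 0 0 0 -1 255;0 0 0 0 0 -1 255")

```text
clock: 11.0
eef_pos: [536.7, 192.3, 143.1]
tcp_rot: [-3.141, -0.001, 3.065]
contact_force: [2.3, -2.1, -6.4]
opening: 0.13
grasp_force: 59.0
```

>>> step_arm(plan="0 0 0 0 0 -1 255;0 0 0 0 0 -1 255")

```text
clock: 11.2
eef_pos: [536.8, 192.2, 142.3]
tcp_rot: [-3.141, -0.001, 3.065]
contact_force: [1.0, -3.7, -3.5]
opening: 0.13
grasp_force: 59.4
```

>>> step_arm(plan="0 0 0 0 0 -1 255;0 0 0 0 0 -1 255")

```text
clock: 11.4
eef_pos: [537.0, 192.3, 142.2]
tcp_rot: [-3.141, -0.0, 3.065]
contact_force: [-0.2, -5.2, 6.5]
opening: 0.131
grasp_force: 60.8
```

>>> step_arm(plan="0 0 0 0 -0.5 -0.8 255;0 0 0 0 -0.5 -0.8 255")

```text
clock: 11.6
eef_pos: [537.1, 192.2, 142.0]
tcp_rot: [3.141, -0.0, 3.064]
contact_force: [-2.7, -3.4, 10.9]
opening: 0.13
grasp_force: 61.6
```

Hard stop at TCP z 142, so bracket z is about 65.2, as predicted. I'll relax, release and retreat.

>>> step_arm(plan="0 0 0 0 0 0.8 255;0 0 0 0 0 0.8 200;0 0 0 0 0 0.8 140;0 0 0 0 0 0.8 100;0 0 0 0 0 0.8 80;0 0 0 0 0 0.8 80")

```text
clock: 12.2
eef_pos: [537.1, 192.1, 141.4]
tcp_rot: [3.142, -0.0, 3.064]
contact_force: [-0.1, -0.2, 1.2]
opening: 0.687
grasp_force: 0.0
```

>>> step_arm(plan="0 0 0 0 0 20 80;0 0 0 0 0 50 80;0 0 0 0 0 90 80;0 0 0 0 -50 130 80;0 0 0 0 -100 130 80;0 0 0 0 -150 130 80;0 0 0 0 -200 130 80;0 0 0 0 -250 130 80")

```text
clock: 13.0
eef_pos: [536.9, -48.2, 271.8]
tcp_rot: [3.142, 0.001, 3.065]
contact_force: [0.3, 0.6, -0.3]
opening: 0.685
grasp_force: 0.0
```

```bash
python3 - <<'E'
from h import *
im=[]
for n,q in(("side",(130,240,165,295)),("top",(200,310,160,290))):
    p,d=r.grab_frame(n);np.savez(f"pics/{n}3.npz",p=p,d=d)
    im.append(cv2.resize(p[q[0]:q[1],q[2]:q[3]],None,fx=3,fy=3,interpolation=2))
    P=cloud(n,d);O=np.array([508.5,194,0]);th=np.deg2rad(-4.4)
    L=np.stack([(P[...,0]-508.5)*np.cos(th)+(P[...,1]-194)*np.sin(th),-(P[...,0]-508.5)*np.sin(th)+(P[...,1]-194)*np.cos(th),P[...,2]],-1)
    X=L[(p.min(-1)>110)&(L[...,2]>60)&(L[...,2]<85)&(L[...,0]>60)&(L[...,0]<150)&(abs(L[...,1])<60)]
    R=L[(L[...,2]>155)&(L[...,2]<180)&(L[...,0]>4)&(L[...,0]<55)&(abs(L[...,1])<25)]
    print(n,"ring",len(X),np.median(X,0),"rib",len(R),R.size and np.median(R,0))
cv2.imwrite("pics/c3.png",np.hstack(im)[:,:,::-1])
E
```

```text
side ring 260 [100.38385664  -1.82267402  68.49988965] rib 124 [ 26.44147513  -4.89770851 161.08812566]
top ring 470 [100.42495245   0.68965983  71.79187181] rib 261 [ 26.73368588   1.10884585 164.69913044]
```

View pics/c3.png

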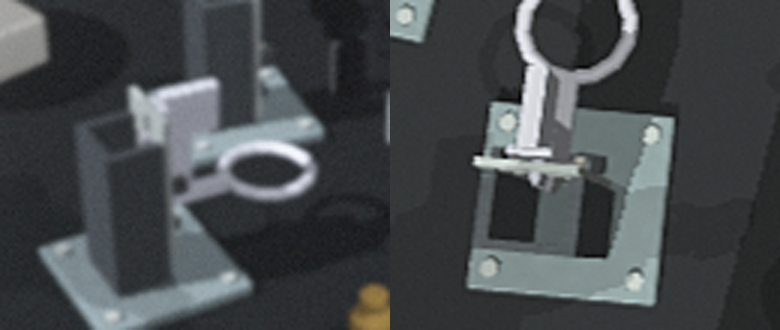

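The final views show the bracket hanging flush on the strip: plate at (525,155), tabs behind the strip at (545,180), ring level at (575,40). The gripper is well clear. Handing in.

```bash
python3 -c "
from rig import r
print(r.sign_off())"
```

```text
the job is handed in; nothing more can be done
None
```

The bracket is hooked on the right-hand stand, pressed down past the rollers to a hard stop, released, and handed in at about 13 s; the plunger wasn't read directly, and the sign-off returned no verdict.

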